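# Put the ring clamp away in the jeweller's tool case

## Robot

A 6-joint arm with a two-finger parallel gripper is mounted at the origin on the work surface. World frame = base frame: x ahead of the robot, y to its left, z up, the work surface at z = 0. Lengths are in m, angles in rad, forces in N, time in s.
With the tool pointing down it reaches from about 0.375 to 0.9 m from the base axis. Payload 3.1 kg.
Tool frame: the origin (TCP) lies on the centre line of the jaws, within the pads' length; the fingertips stand robot.nose_length ahead of it and the grasp point (between the pads) lies 6 mm ahead of it (robot.nose_length is the distance from the TCP to the fingertips, in m); z points along the fingers, y is the line along which they close (so a half turn about z gives the same grasp; the last joint's range is limited). The gripper opens to 87 mm and grips with 3 to 60 N. Pads are 19 mm wide; open, the fingers measure 117 mm over their backs; the gripper's body (75 mm by 190 mm) begins 51 mm behind the grasp point.
Start: joints at [-1.433, 0.527, 1.433, -0, 1.181, -0.178], TCP at [0.195, -0.594, 0.248] pointing down, gripper open.
Joint ranges: [-3.08, 3.08], [-0.75, 2.2], [0.22, 2.44], [-1.43, 4.57], [0, 2.65], [-2.85, 2.85]. Speed limits (rad/s): [2.79, 2.79, 3.14, 3.14, 3.14, 3.14].

## Interface

Orientations are given as a unit quaternion [x, y, z, w].
In Python, from rig import robot gives the robot as it stands.
- The arm moves only by the shell command python3 -m crank 'ROWS' [FORCE]. ROWS is JSON, one flat list of numbers, 7 for each row, row after row: the shift along the tool's x, y, z in mm, then the turn, a rotation vector about the tool's x, y, z in degrees, then the closure in counts, from 0 (fully open) to 255 (shut). In form: [x, y, z, ax, ay, az, fingers, x, y, z, ax, ay, az, fingers, ...]. A call has exactly 5 rows; each row is the pose to reach, as a shift and turn from the pose commanded when the call began, along the tool's axes at that moment; what a row does not reach only later rows make up. A row lasts 1/12 s, in which the tool goes at most 41.7 mm and 7.16 degrees, less where a joint would pass 70% of its speed; a pose out of reach is approached as far as the arm can. A call with a gripper value outside its range is refused whole. The fingers move at their own pace and stop on an object; FORCE is the grip in N (left out, the last holds). Time passes only in rows, so rows that repeat a pose let the fingers close, or fill a call up. It gives the time, the measured TCP pose, the force, the opening and the grip force at its end, in the units of the state.
- robot.get_obs(): the state, without advancing time (a new reading comes with each control period).
- robot.camera(name): name is "side" or "top"; returns a dict with "pixels" (420x560x3 uint8, red, green, blue), "intrinsics" (3x3 intrinsics, pixels), "extrinsics" (4x4, takes a point from camera to world coordinates). Camera axes: x right, y down, z forward; pixel columns grow to the right and rows downward; lengths in m; the calibration is good to about 2 mm. A picture is of the moment at which its call begins. There is no depth.
- robot.hand_in(): hands the job in; it is judged then, once.
The state is a dict: "time": time; "q": joint angles; "joint_velocities": joint speeds; "joint_torque": joint torques, N m; "position": TCP position; "tool_rot": TCP orientation; "ft_force": force on the tool from outside, world axes, zero at the start; "moment": the same for the moment, N m; "grip_width": finger opening in m; "grip_force": force on a finger pad.
Only numpy, scipy, OpenCV 4.12 (cv2) and the standard library are available. Lean on these libraries where they do the work, as an engineer would, in place of code of your own. Each camera call takes 0.05 s, during which the arm holds its last target. There are 200 camera calls.

## Task

Lift the lid of the wooden tool case by its front pull and leave it standing up, propped on its stiff hinge. Lay the wooden ring clamp (the long two-jawed one with the brass band, not the cone, the steel block or the hammer) down inside the case and let go of it, then lower the lid fully shut without slamming it.

Things in the scene. Friction and masses are not known exactly. Their poses are not given: they have to be found in the camera images.
- lid (a joint): Lid angle, rad: 0 shut, 1.57 upright, stop 1.75; starts at 0 to 0.2. Stiff hinge: it stays where left; 3 N at the pull lifts it, 1 to 2 N lowers it. Hinge line: along y of the case at its far top edge, 85 mm along +x and 64.5 mm above case_in. Dark wooden board 170 (front to hinge) x 200 x 10 mm, underside level with the hinge line; opening swings its front edge up and back to +x.
- lid_pull (a point): Point to pinch on the lid's pull: light-wood tongue 22 mm wide (y), 10 thick, standing 50 out from the middle of the lid's front edge, in its plane. Point: 32 mm out from the edge, mid-thickness: 202 mm from the hinge line, 5 above the lid's underside. Turns with the lid: x to the hinge, z out of its top face. 75 mm above the bench when shut (level), 272 when upright (points up).
- case_in (a point): Dark wooden tool case with brass corners, fixed to the bench: outside 170 (x) x 200 (y) x 70 mm high, walls and floor 6 mm, inside 158 x 188 x 64. The point is the centre of its inner floor, 6 mm above the bench; z up, +x from the front (pull side, towards the robot) to the hinge side. Turned by up to 0.25 rad.
- clamp_center (a point): Centre of the loose wooden ring clamp: two light-wood jaws, brass band round the middle, dark wedge out of the +x end, lying flat on the bench. 110 mm long (x; 119 with the wedge), 25 wide (y; 27 at the band), 22 high (z up), 40 to 90 g. Point: mid-jaws, 11 mm above the underside. Bystanders: an upright wooden cone 66 mm high, a flat steel block 65 x 65 x 22, a hammer.

How it is judged:
By the outcome, as a careful person would: the job done as asked, in the order asked, and still so for the second after the job is handed in, with the robot touching nothing.
It also fails if it takes over 72 s, if anything falls off the work surface, if the arm or the gripper's body presses on something with over 40 N, if the wrist force passes 120 N, or if a joint passes its speed limit or range.

## Working session

There is one attempt and no reset: what is moved stays moved. The work goes in short steps, Python scripts to look and compute and a shell command to move; the robot and the scene stay as the last step left them, time stands still between calls to the robot, and variables do not carry over. Pictures are saved under pics/ and viewed, at most 10 in all, crops included, and the job is handed in when it is done.

```bash
ls; mkdir -p pics; python3 - <<'E'
from rig import robot
import cv2
o=robot.get_obs();print(o);print(robot.nose_length)
for n in("side","top"):
    c=robot.camera(n);cv2.imwrite(f"pics/{n}0.png",c["pixels"][:,:,::-1]);print(n,c["intrinsics"],c["extrinsics"])
E
```

```text
pics
{'time': 0.0, 'q': array([-1.43249063e+00,  5.28484183e-01,  1.43393701e+00,  4.66958841e-06,
        1.18135718e+00, -1.78499822e-01]), 'joint_velocities': array([ 4.37233479e-04, -2.33312825e-04, -5.41788448e-04, -1.79688782e-03,
        1.31039099e-03,  3.00527630e-05]), 'joint_torque': array([-1.37560387e-04, -4.40039885e+01, -1.76589417e+01,  6.32290402e-02,
        5.82777383e-02, -1.50769729e-04]), 'position': array([ 0.19464077, -0.59319497,  0.24654946]), 'tool_rot': array([ 9.87480044e-01,  1.57740192e-01,  2.41203284e-05, -1.09259423e-03]), 'ft_force': array([ 0.43426165, -0.64374875, -0.44992001]), 'moment': array([-0.01244938, -0.0029846 , -0.04168004]), 'grip_force': 0.0, 'grip_width': 0.08727121571327687}
0.025
side [[460.46749854   0.         278.68048924]
 [  0.         460.46749854 204.93593157]
 [  0.           0.           1.        ]] [[ 0.99390045 -0.08245233  0.07323596  0.47045112]
 [-0.11019302 -0.76901978  0.62965552 -0.75504768]
 [ 0.00440333 -0.63388499 -0.77341478  0.88457899]
 [ 0.          0.          0.          1.        ]]
top [[500.52684775   0.         288.59574125]
 [  0.         500.52684775 206.95220171]
 [  0.           0.           1.        ]] [[-0.02578035 -0.97697557  0.21178788  0.35378849]
 [-0.99965647  0.0241937  -0.01008012 -0.09691989]
 [ 0.00472409 -0.21197499 -0.97726367  1.0063917 ]
 [ 0.          0.          0.          1.        ]]
```

View pics/side0.png

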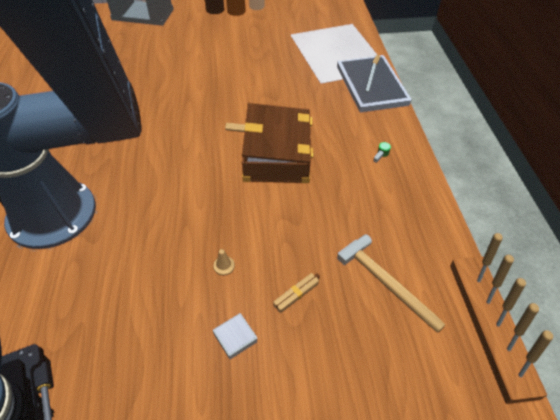

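View pics/top0.png

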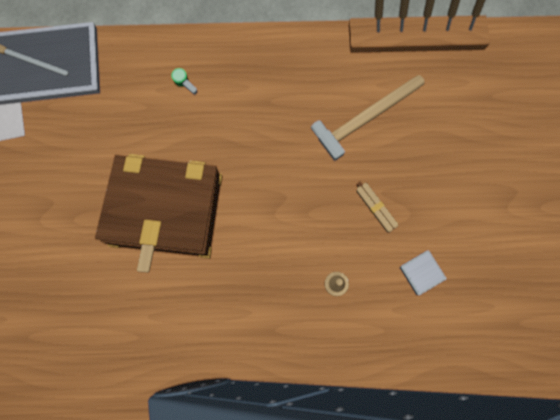

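The side view shows the case at about (278,143) with its pull at (235,127), and the clamp at (297,291) with its wedge at (318,276). The top view has the case at (160,205), the pull at (146,258), and the clamp at (378,207) with its wedge at (360,185). The lid is slightly open.

```bash
cat > h.py <<'E'
from rig import robot
import cv2, numpy as np
def cam(n):
    c=robot.camera(n); return c["pixels"],c["intrinsics"],c["extrinsics"]
def ray(c,uv):
    d=c[2][:3,:3]@np.linalg.inv(c[1])@[uv[0],uv[1],1]; return c[2][:3,3],d/np.linalg.norm(d)
def plane(c,uv,z):
    o,d=ray(c,uv); return o+d*(z-o[2])/d[2]
def tri(c1,u1,c2,u2):
    o1,d1=ray(c1,u1);o2,d2=ray(c2,u2)
    s=np.linalg.lstsq(np.c_[d1,-d2],o2-o1,rcond=None)[0]
    a,b=o1+s[0]*d1,o2+s[1]*d2; return (a+b)/2,np.linalg.norm(a-b)
def blobs(c,roi,lo,hi,amin=15):
    x0,y0,x1,y1=roi; h=cv2.cvtColor(np.ascontiguousarray(c[0][y0:y1,x0:x1]),cv2.COLOR_RGB2HSV)
    m=cv2.inRange(h,lo,hi); n,l,s,ce=cv2.connectedComponentsWithStats(m)
    out=[]
    for i in range(1,n):
        if s[i,4]>=amin:
            p=np.argwhere(l==i)[:,::-1].astype(np.float32)+[x0,y0]
            out.append((int(s[i,4]),p.mean(0).round(1),cv2.minAreaRect(p.astype(np.float32))))
    return out
def crop(c,roi,k,name):
    x0,y0,x1,y1=roi; cv2.imwrite(name,cv2.resize(c[0][y0:y1,x0:x1,::-1],None,fx=k,fy=k,interpolation=cv2.INTER_CUBIC))
E
python3 - <<'E'
from h import *
t=cam("top");s=cam("side")
def hsv(c,pts):
    h=cv2.cvtColor(c[0],cv2.COLOR_RGB2HSV); print([(p,h[p[1],p[0]].tolist()) for p in pts])
hsv(t,[(146,258),(150,233),(385,215),(378,207),(130,300),(300,200),(133,163)])
hsv(s,[(235,127),(255,128),(285,299),(297,291),(220,180),(330,220),(304,118)])
im=[]
for c,(x,y),w in((t,(160,205),65),(s,(272,143),50),(t,(378,207),30),(s,(297,291),30)):
    im.append(cv2.resize(c[0][y-w:y+w,x-w:x+w,::-1],(390,300) if 0 else (300,300),interpolation=cv2.INTER_CUBIC))
cv2.imwrite("pics/crops.png",np.vstack([np.hstack(im[:2]),np.hstack(im[2:])]))
E
```

```text
[((146, 258), [19, 86, 177]), ((150, 233), [21, 141, 188]), ((385, 215), [19, 92, 170]), ((378, 207), [21, 141, 193]), ((130, 300), [14, 138, 152]), ((300, 200), [14, 140, 158]), ((133, 163), [21, 142, 187])]
[((235, 127), [18, 114, 213]), ((255, 128), [21, 167, 229]), ((285, 299), [16, 126, 168]), ((297, 291), [21, 167, 229]), ((220, 180), [13, 162, 176]), ((330, 220), [13, 168, 190]), ((304, 118), [20, 169, 228])]
```

View pics/crops.png

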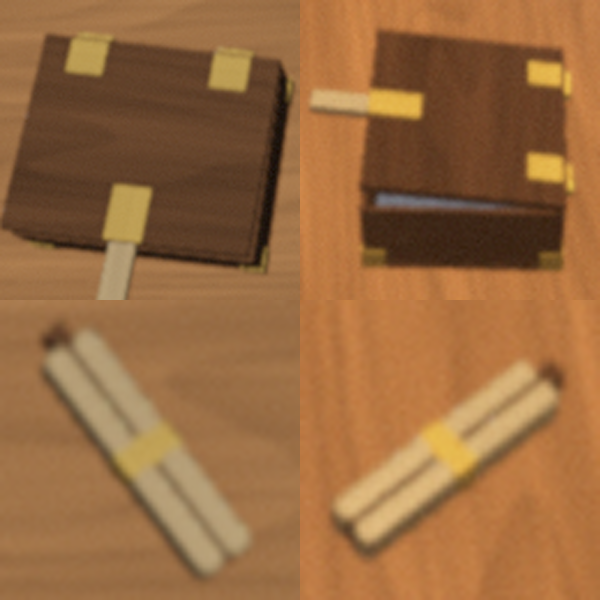

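The crops show the lid slightly open with the pull tongue clearly visible, two brass hinge plates and a brass pull plate. The clamp's band is at about (380,207) in top and (297,291) in side. I'll triangulate these.

```bash
python3 - <<'E'
from h import *
t=cam("top");s=cam("side")
print("TOP brass");B1=blobs(t,(95,145,225,275),(20,120,150),(25,255,255));[print(b) for b in B1]
print("SIDE brass");B2=blobs(s,(222,93,325,190),(20,145,190),(25,255,255));[print(b) for b in B2]
print("top pull");[print(b) for b in blobs(t,(130,240,165,280),(16,50,140),(24,112,255))]
print("side pull");[print(b) for b in blobs(s,(215,110,250,140),(15,60,185),(24,140,255))]
print("clamp top");C1=blobs(t,(350,175,410,240),(16,40,130),(26,112,255));[print(b) for b in C1]
print("clamp side");C2=blobs(s,(265,260,330,320),(15,60,185),(26,140,255));[print(b) for b in C2]
b1=blobs(t,(350,175,410,240),(20,120,150),(25,255,255));b2=blobs(s,(265,260,330,320),(20,145,190),(25,255,255))
print("bands",b1,b2)
# tongue end centres by hand from crops
def T(n,a,b): p,e=tri(t,(95+a[0]*130/300,140+a[1]*130/300),s,(222+b[0]/3,93+b[1]/3)); print(n,p.round(4),round(e,4)); return p
FL=T("lid far left",(48,36),(562,50) if 0 else (262+0,50))
NL=T("near left",(2,230),(78,31))
FR=T("far right",(280,62),(264,210))
NR=T("near right",(250,262),(62,188))
E
```

```text
TOP brass
(254, array([132.7, 163.3]), ((133.0294189453125, 162.88235473632812), (16.00735092163086, 18.19017219543457), 14.03624439239502))
(254, array([194.3, 170. ]), ((194.229736328125, 169.62161254882812), (15.45350456237793, 17.59069061279297), 9.462322235107422))
(394, array([149.7, 232.2]), ((149.6923065185547, 232.03846740722656), (16.277639389038086, 24.90675163269043), 11.309932708740234))
SIDE brass
(66, array([303.1, 117.2]), ((303.0, 117.0), (6.0, 10.0), 90.0))
(109, array([253.3, 127.2]), ((253.0, 127.5), (7.0, 16.0), 90.0))
(74, array([303.3, 148.6]), ((303.0, 148.5), (7.0, 10.0), 90.0))
top pull
(317, array([144.8, 258. ]), ((144.78292846679688, 257.8463439941406), (11.663787841796875, 28.146743774414062), 12.094757080078125))
side pull
(107, array([234.8, 125.7]), ((234.63861083984375, 125.61386108398438), (19.303720474243164, 5.4727044105529785), 5.710593223571777))
clamp top
(289, array([367.9, 194.7]), ((367.84002685546875, 194.62001037597656), (24.0, 12.20000171661377), 53.13010025024414))
(298, array([386.1, 218.7]), ((386.2200012207031, 218.46002197265625), (24.60000228881836, 12.600001335144043), 53.13010025024414))
clamp side
(100, array([304.4, 280.1]), ((304.48004150390625, 280.1400146484375), (4.80000114440918, 20.600004196166992), 53.13010025024414))
(89, array([308.5, 284.6]), ((308.55999755859375, 284.58001708984375), (4.400000095367432, 20.200002670288086), 53.13010025024414))
(206, array([285.5, 298.2]), ((285.2973937988281, 298.3866271972656), (10.852851867675781, 22.315414428710938), 52.4314079284668))
bands [(70, array([376.9, 206.6]), ((377.0, 206.5), (6.363960266113281, 12.020814895629883), 45.0))] [(52, array([296.3, 290.4]), ((296.25, 290.25), (10.60660171508789, 4.242640495300293), 45.0))]
lid far left [0.6659 0.2257 0.0785] 0.0019
near left [0.5003 0.2488 0.0953] 0.0032
far right [0.6393 0.0318 0.0715] 0.0005
near right [0.4719 0.0524 0.0925] 0.0069
```

```bash
python3 - <<'E'
from h import *
t=cam("top");s=cam("side")
def T(n,a,b): p,e=tri(t,a,s,b); print(n,p.round(4),round(e,4)); return p
pu=T("tongue",(144.8,258),(234.8,125.7))
T("pullplate",(149.7,232.2),(253.3,127.2))
h1=T("hingeplate L",(132.7,163.3),(303.1,117.2));h2=T("hingeplate R",(194.3,170),(303.3,148.6))
print("yaw hinge",-np.arctan2(*(h1-h2)[:2]))
T("band",(376.9,206.6),(296.3,290.4))
a=plane(t,(367.9,194.7),.022);b=plane(t,(386.1,218.7),.022)
print(plane(t,(376.9,206.6),.022),plane(s,(296.3,290.4),.022),"clamp yaw",np.arctan2(*(a-b)[1::-1]),(a+b)/2)
a=plane(s,(306.45,282.35),.022);b=plane(s,(285.5,298.2),.022);print("clamp yaw side",np.arctan2(*(a-b)[1::-1]))
E
```

```text
tongue [0.462  0.1563 0.1004] 0.0002
pullplate [0.5092 0.1499 0.0967] 0.0011
hingeplate L [0.6453 0.19   0.0847] 0.0024
hingeplate R [0.629  0.072  0.0838] 0.003
yaw hinge -0.1370165219895126
band [ 0.564  -0.2857  0.0183] 0.0005
[ 0.56344298 -0.28492808  0.022     ] [ 0.56336438 -0.28768424  0.022     ] clamp yaw 0.5880884066006025 [ 0.56336085 -0.28503075  0.022     ]
clamp yaw side 0.5850924218326048
```

```bash
cat > go.py <<'E'
# python3 go.py x y z yaw : shift (mm) and turn (deg) in tool axes to bring the GRASP point (6 mm ahead of TCP) there, tool down
import sys; from h import *
from scipy.spatial.transform import Rotation as R
o=robot.get_obs(); Rt=R.from_quat(o["tool_rot"]); M=Rt.as_matrix()
v=[float(a) for a in sys.argv[1:5]]; p=np.array(v[:3])+[0,0,.006]; yaw=v[3]
W=R.from_matrix(np.array([[np.cos(yaw),np.sin(yaw),0],[np.sin(yaw),-np.cos(yaw),0],[0,0,-1]]))
print("t",o["time"],"q",o["q"].round(2),"grasp",(o["position"]+M[:,2]*.006).round(4),"w",round(o["grip_width"],4),"gf",round(float(o["grip_force"]),1),"F",np.round(o["ft_force"],1))
print("shift",((p-o["position"])@M*1000).round(1),"turn",np.degrees((Rt.inv()*W).as_rotvec()).round(1))
E
python3 -m crank '[36,-21,0,0,0,0,0, 72,-42,0,0,0,0,0, 108,-63,0,0,0,0,0, 144,-84,0,0,0,0,0, 180,-105,0,0,0,0,0]' 12
python3 -m crank '[36,-21,0,0,0,0,0, 72,-42,0,0,0,0,0, 108,-63,0,0,0,0,0, 144,-84,0,0,0,0,0, 180,-105,0,0,0,0,0]'
python3 go.py 0.455 0.157 0.20 -0.135
```

```text
time: 0.82
position: [0.3339, -0.4366, 0.2477]
tool_rot: [0.988, 0.157, 0.0, 0.0]
ft_force: [0.2, 0.5, -0.6]
grip_width: 0.0868
grip_force: 0.0
time: 1.23
position: [0.4725, -0.2806, 0.2478]
tool_rot: [0.987, 0.158, 0.0, 0.0]
ft_force: [0.3, -0.5, -0.5]
grip_width: 0.0871
grip_force: 0.0
t 1.2333 q [-0.74  0.43  1.62 -0.    1.09  0.51] grasp [ 0.4725 -0.2806  0.2418] w 0.0871 gf 0.0 F [ 0.3 -0.5 -0.5]
shift [ 119.7 -421.3   41.6] turn [ 0.  -0.  25.9]
```

```bash

python3 -m crank '[11,-39,4,0,0,0,0, 22,-78,8,0,0,0,0, 33,-117,12,0,0,0,0, 44,-156,16,0,0,0,0, 55,-195,20,0,0,0,0]' >/dev/null
python3 -m crank '[11,-39,4,0,0,5,0, 22,-78,8,0,0,10,0, 33,-117,12,0,0,15,0, 44,-156,16,0,0,20,0, 55,-195,20,0,0,26,0]' >/dev/null
python3 go.py 0.455 0.157 0.15 -0.135
```

```text
t 2.0667 q [0.03 0.38 1.85 0.   0.91 1.73] grasp [0.4542 0.1225 0.2019] w 0.0869 gf 0.0 F [ 1.3 -0.4  0.2]
shift [ -3.9 -34.3  51.9] turn [-0. -0. -0.]
```

```bash

python3 -m crank '[-2,-17,20,0,0,0,0, -4,-34,50,0,0,0,0, -4,-34,65,0,0,0,0, -4,-34,75,0,0,0,0, -4,-34,80,0,0,0,0]' 
python3 go.py 0.455 0.157 0.0957 -0.135
python3 - <<'E'
from h import *
t=cam("top");s=cam("side")
a=cv2.resize(t[0][180:300,80:220,::-1],(400,343));b=cv2.resize(s[0][70:190,190:330,::-1],(400,343))
cv2.imwrite("pics/pre.png",np.hstack([a,b]))
E
```

```text
time: 2.48
position: [0.4542, 0.1551, 0.1265]
tool_rot: [0.998, -0.065, -0.001, 0.0]
ft_force: [-0.2, 0.2, -0.5]
grip_width: 0.0871
grip_force: 0.0
t 2.4833 q [ 0.1   0.54  1.9  -0.    0.71  1.8 ] grasp [0.4542 0.1551 0.1205] w 0.0871 gf 0.0 F [-0.2  0.2 -0.5]
shift [ 0.6 -2.  24.7] turn [0.  0.1 0.3]
```

View pics/pre.png

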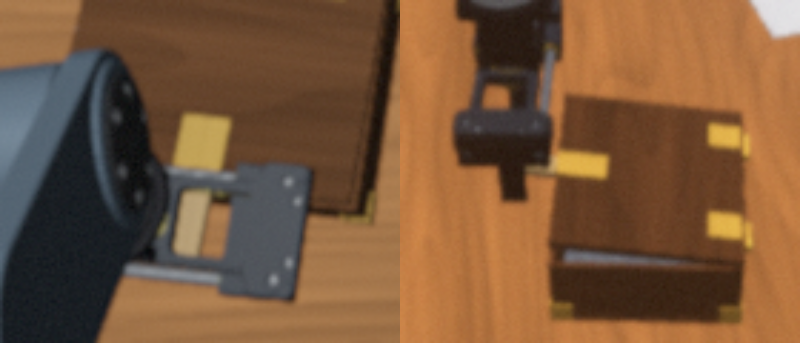

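The left (top) half shows the tongue at about (195,230), between the open fingers. The right (side) half shows the gripper over the pull. Next I lower and pinch.

```bash

python3 -m crank '[0,-2,10,0,0,0,0, 0,-2,20,0,0,0,0, 0,-2,25,0,0,0,0, 0,-2,25,0,0,0,255, 0,-2,25,0,0,0,255]' 12 >/dev/null
python3 -m crank '[0,0,0,0,0,0,255, 0,0,0,0,0,0,255, 0,0,0,0,0,0,255, 0,0,0,0,0,0,255, 0,0,0,0,0,0,255]' 12
python3 - <<'E'
import numpy as np
# arc of grasp point in tool frame (x fwd, z down), from angle .1, radius from hinge to pinch point
r=np.hypot(.202,.005);o=np.arctan2(.005,.202)
f=lambda a:np.array([-r*np.cos(a+o),-r*np.sin(a+o)])*1000
for a in np.arange(.1,1.66,.1): print(round(a,2),(f(a)-f(.1)).round(0))
E
python3 go.py 0.455 0.157 0.0957 -0.135
```

```text
time: 3.42
position: [0.4554, 0.1566, 0.103]
tool_rot: [0.998, -0.066, 0.0, -0.0]
ft_force: [0.3, -0.6, 0.7]
grip_width: 0.0484
grip_force: 0.0
0.1 [0. 0.]
0.2 [  4. -20.]
0.3 [  9. -39.]
0.4 [ 16. -58.]
0.5 [ 26. -76.]
0.6 [ 37. -93.]
0.7 [  49. -109.]
0.8 [  63. -123.]
0.9 [  79. -136.]
1.0 [  96. -148.]
1.1 [ 113. -157.]
1.2 [ 132. -165.]
1.3 [ 151. -171.]
1.4 [ 171. -175.]
1.5 [ 191. -177.]
1.6 [ 211. -177.]
t 3.4167 q [0.1  0.58 1.91 0.   0.65 1.8 ] grasp [0.4554 0.1566 0.097 ] w 0.0484 gf 0.0 F [ 0.3 -0.6  0.7]
shift [-0.4 -0.3  1.3] turn [-0.  -0.   0.2]
```

```bash

python3 -m crank '[0,0,0,0,0,0,255, 0,0,0,0,0,0,255, 0,0,0,0,0,0,255, 0,0,0,0,0,0,255, 0,0,0,0,0,0,255]' >/dev/null
python3 -m crank '[0,0,0,0,0,0,255, 1,0,-5,0,0,0,255, 2,0,-10,0,0,0,255, 3,0,-15,0,0,0,255, 4,0,-20,0,0,0,255]'
```

```text
time: 4.25
position: [0.4591, 0.1573, 0.1226]
tool_rot: [0.998, -0.066, -0.0, -0.001]
ft_force: [0.6, 5.0, -3.8]
grip_width: 0.0218
grip_force: 12.0
```

```bash

python3 -m crank '[2,0,-10,0,0,0,255, 5,0,-19,0,0,0,255, 8,0,-29,0,0,0,255, 12,0,-38,0,0,0,255, 17,0,-47,0,0,0,255]'
python3 -m crank '[7,0,-12,0,0,0,255, 15,0,-24,0,0,0,255, 23,0,-35,0,0,0,255, 32,0,-46,0,0,0,255, 42,0,-56,0,0,0,255]'
```

```text
time: 4.67
position: [0.4759, 0.1549, 0.1699]
tool_rot: [0.998, -0.066, -0.0, -0.001]
ft_force: [0.1, 3.7, -2.8]
grip_width: 0.0218
grip_force: 12.0
time: 5.08
position: [0.5174, 0.1491, 0.2256]
tool_rot: [0.998, -0.066, -0.001, -0.001]
ft_force: [1.6, 2.3, -5.1]
grip_width: 0.0218
grip_force: 12.0
```

```bash

python3 -m crank '[16,0,-13,0,0,0,255, 33,0,-25,0,0,0,255, 50,0,-34,0,0,0,255, 69,0,-42,0,0,0,255, 88,0,-48,0,0,0,255]'
python3 -m crank '[14,0,-3,0,0,0,255, 28,0,-5,0,0,0,255, 40,0,-6,0,0,0,255, 52,0,-6,0,0,0,255, 62,0,-6,0,0,0,255]'
python3 -m crank '[0,0,0,0,0,0,255, 0,0,0,0,0,0,255, 0,0,0,0,0,0,255, 0,0,0,0,0,0,150, 0,0,0,0,0,0,150]'
python3 go.py 0.65 0.129 0.272 -0.135
```

```text
time: 5.5
position: [0.6038, 0.137, 0.2732]
tool_rot: [0.998, -0.065, -0.002, -0.0]
ft_force: [-0.8, 0.2, -6.5]
grip_width: 0.0219
grip_force: 12.0
time: 5.92
position: [0.6653, 0.1285, 0.2784]
tool_rot: [0.998, -0.066, -0.003, 0.0]
ft_force: [-2.7, -0.1, -2.6]
grip_width: 0.0218
grip_force: 12.0
time: 6.33
position: [0.6662, 0.129, 0.2804]
tool_rot: [0.998, -0.065, 0.0, -0.0]
ft_force: [-0.4, 0.2, 0.6]
grip_width: 0.0289
grip_force: 0.0
t 6.3333 q [0.03 0.57 1.25 0.   1.32 1.73] grasp [0.6662 0.129  0.2744] w 0.0289 gf 0.0 F [-0.4  0.2  0.6]
shift [-16.    2.1   2.4] turn [-0.  -0.   0.2]
```

```bash

python3 -m crank '[0,0,0,0,0,0,120, 0,0,0,0,0,0,120, 0,0,0,0,0,0,100, 0,0,-25,0,0,0,60, 0,0,-60,0,0,0,0]' >/dev/null
python3 go.py 0.564 -0.286 0.15 0.587
```

```text
t 6.75 q [0.03 0.53 1.17 0.   1.45 1.73] grasp [0.6641 0.1287 0.3303] w 0.0584 gf 0.0 F [ 1.2  0.2 -0.8]
shift [-43.4 424.  181.4] turn [ -0.1   0.5 -41.1]
```

```bash

python3 -m crank '[-4,39,0,0,0,0,0, -8,78,0,0,0,0,0, -12,117,10,0,0,0,0, -16,156,20,0,0,0,0, -20,195,32,0,0,0,0]' >/dev/null
python3 -m crank '[-4,36,15,0,0,-7,0, -8,72,30,0,0,-14,0, -12,108,45,0,0,-21,0, -16,144,60,0,0,-28,0, -20,180,75,0,0,-35,0]' >/dev/null
python3 go.py 0.564 -0.286 0.10 0.587
python3 - <<'E'
from h import *
t=cam("top");s=cam("side")
a=cv2.resize(t[0][140:300,80:220,::-1],(350,400));b=cv2.resize(s[0][50:200,215:365,::-1],(400,400))
cv2.imwrite("pics/open.png",np.hstack([a,b]))
E
```

```text
t 7.5833 q [-0.57  0.54  1.45  0.    1.15  0.51] grasp [ 0.5773 -0.2395  0.2267] w 0.0867 gf 0.0 F [ 1.  -0.1 -0.2]
shift [-33.6  34.8 126.7] turn [ 0.1 -0.  -5.8]
```

View pics/open.png

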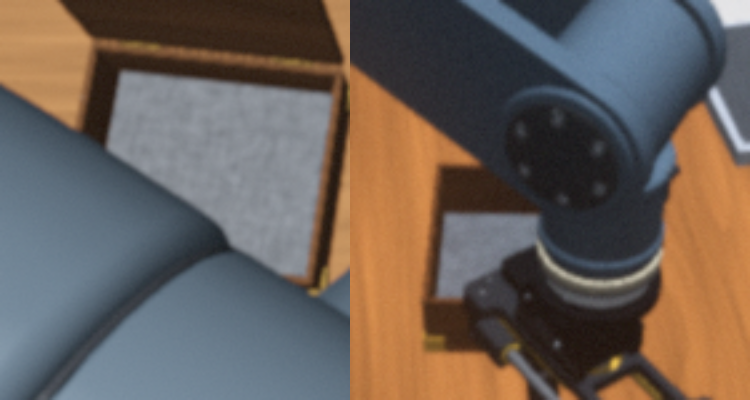

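The top half shows the lid standing open and the case floor visible, with floor corners at about (127,168), (215,178) and (203,251) in the full image. The arm hides the rest.

```bash

python3 -m crank '[-10,10,30,0,0,-3,0, -20,20,60,0,0,-6,0, -33,35,100,0,0,-6,0, -33,35,130,0,0,-6,0, -33,35,150,0,0,-6,0]' >/dev/null
python3 go.py 0.564 -0.286 0.022 0.587
python3 - <<'E'
from h import *
t=cam("top")
P=[plane(t,u,z) for u,z in (((127.2,168),.006),((215.2,178),.006),((203.2,251.2),.006),((118.8,156),.07),((218,168),.07))]
for p in P: print(p.round(4))
print("centre floor diag",((P[0]+P[2])/2).round(4), "size",np.linalg.norm(P[0]-P[1]),np.linalg.norm(P[1]-P[2]))
E
```

```text
t 8.1 q [-0.64  0.75  1.54  0.    0.86  0.35] grasp [ 0.5635 -0.2839  0.0741] w 0.0871 gf 0.0 F [ 0.1 -0.1 -0.7]
shift [-0.6  2.1 52. ] turn [-0.2  0.1 -0.3]
[0.6616 0.2257 0.006 ]
[0.6356 0.043  0.006 ]
[0.4841 0.0663 0.006 ]
[0.6668 0.2225 0.07  ]
[0.6377 0.0288 0.07  ]
centre floor diag [0.5729 0.146  0.006 ] size 0.18454670100759157 0.15334015400592038
```

```bash

python3 -m crank '[0,2,15,0,0,0,0, 0,2,30,0,0,0,0, 0,2,42,0,0,0,0, 0,2,49,0,0,0,0, 0,2,52,0,0,0,60]' 20 
python3 -m crank '[0,0,0,0,0,0,255, 0,0,0,0,0,0,255, 0,0,0,0,0,0,255, 0,0,0,0,0,0,255, 0,0,0,0,0,0,255]' >/dev/null
python3 -m crank '[0,0,0,0,0,0,255, 0,0,0,0,0,0,255, 0,0,0,0,0,0,255, 0,0,0,0,0,0,255, 0,0,0,0,0,0,255]'
python3 -m crank '[0,0,0,0,0,0,255, 0,0,0,0,0,0,255, 0,0,0,0,0,0,255, 0,0,0,0,0,0,255, 0,0,0,0,0,0,255]'
python3 go.py 0.564 -0.286 0.022 0.587
```

```text
time: 8.57
position: [0.566, -0.2854, 0.0304]
tool_rot: [0.958, 0.288, 0.0, -0.0]
ft_force: [0.1, 0.2, -0.5]
grip_width: 0.0844
grip_force: 0.0
time: 9.4
position: [0.5656, -0.2857, 0.0307]
tool_rot: [0.958, 0.288, -0.0, -0.0]
ft_force: [0.5, 0.6, 0.7]
grip_width: 0.0251
grip_force: 20.0
time: 9.82
position: [0.5656, -0.2857, 0.0308]
tool_rot: [0.958, 0.288, -0.0, -0.0]
ft_force: [-0.4, -0.4, 0.8]
grip_width: 0.0253
grip_force: 20.0
t 9.8167 q [-0.64  0.83  1.54 -0.    0.77  0.34] grasp [ 0.5656 -0.2857  0.0248] w 0.0253 gf 20.0 F [-0.4 -0.4  0.8]
shift [-1.5 -0.7  2.8] turn [-0.   0.  -0.2]
```

```bash

python3 -m crank '[0,0,-15,0,0,0,255, 0,0,-40,0,0,5,255, 0,0,-75,0,0,11,255, 0,0,-110,0,0,17,255, 0,0,-140,0,0,23,255]' 
python3 go.py 0.563 0.142 0.16 -0.135
```

```text
time: 10.23
position: [0.5659, -0.2859, 0.1726]
tool_rot: [0.996, 0.089, 0.0, 0.0]
ft_force: [1.3, -0.1, -0.7]
grip_width: 0.0256
grip_force: 20.0
t 10.2333 q [-0.64  0.63  1.48  0.    1.04  0.75] grasp [ 0.5659 -0.2859  0.1666] w 0.0256 gf 20.0 F [ 1.3 -0.1 -0.7]
shift [  72.8 -421.7    6.3] turn [ 0.  -0.  17.9]
```

```bash

python3 -m crank '[6,-36,0,0,0,4,255, 12,-72,0,0,0,8,255, 19,-108,0,0,0,12,255, 25,-144,0,0,0,16,255, 31,-180,0,0,0,18,255]' >/dev/null 
python3 go.py 0.563 0.142 0.14 -0.135
```

```text
t 10.65 q [-0.37  0.56  1.64  0.    0.94  1.33] grasp [ 0.5631 -0.1017  0.1648] w 0.0252 gf 20.0 F [ 0.3 -0.9 -0.2]
shift [ -32.9 -241.4   24.8] turn [-0. -0.  0.]
```

```bash

python3 -m crank '[-5,-36,0,0,0,0,255, -10,-72,0,0,0,0,255, -15,-108,0,0,0,0,255, -20,-144,0,0,0,0,255, -25,-180,0,0,0,0,255]' >/dev/null
python3 -m crank '[-3,-25,0,0,0,0,255, -6,-45,4,0,0,0,255, -8,-61,10,0,0,0,255, -8,-61,18,0,0,0,255, -8,-61,25,0,0,0,255]'
python3 go.py 0.563 0.142 0.033 -0.135
python3 - <<'E'
from h import *
t=cam("top");s=cam("side")
a=cv2.resize(t[0][140:300,80:240,::-1],(400,400));b=cv2.resize(s[0][50:200,215:365,::-1],(400,400))
cv2.imwrite("pics/over.png",np.hstack([a,b]))
E
```

```text
time: 11.48
position: [0.562, 0.1408, 0.1451]
tool_rot: [0.998, -0.064, -0.0, 0.0]
ft_force: [-0.4, 0.1, -0.1]
grip_width: 0.025
grip_force: 20.0
t 11.4833 q [ 0.05  0.6   1.64 -0.    0.9   1.75] grasp [0.562  0.1408 0.1391] w 0.025 gf 20.0 F [-0.4  0.1 -0.1]
shift [  0.9  -1.4 106.1] turn [0.  0.  0.3]
```

View pics/over.png

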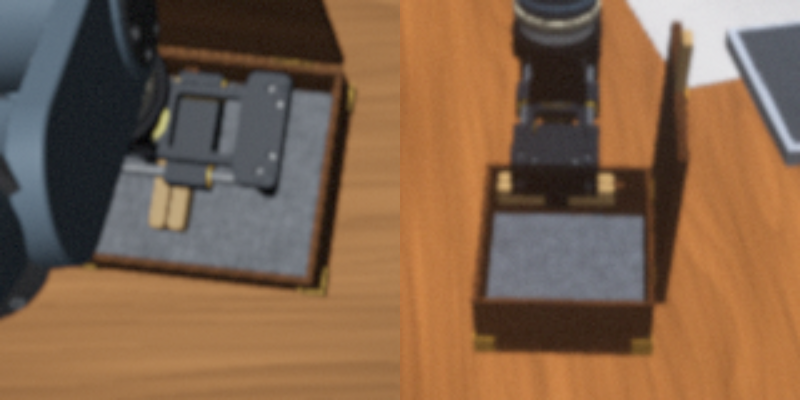

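The clamp hangs above the case, aligned with its x axis, and clears all the walls. In the side half, the lid stands upright beyond the case with a gap to the gripper. I'll lower it now.

```bash

python3 -m crank '[1,-1,20,0,0,0,255, 1,-1,45,0,0,0,255, 1,-1,70,0,0,0,255, 1,-1,86,0,0,0,255, 1,-1,96,0,0,0,255]'
python3 -m crank '[0,0,3,0,0,0,255, 0,0,6,0,0,0,255, 0,0,8,0,0,0,255, 0,0,9,0,0,0,255, 0,0,9,0,0,0,255]'
python3 go.py 0.563 0.142 0.0308 -0.135
```

```text
time: 12.0
position: [0.5626, 0.1394, 0.0478]
tool_rot: [0.998, -0.067, -0.002, 0.0]
ft_force: [0.4, -0.1, 0.1]
grip_width: 0.0252
grip_force: 20.0
time: 12.42
position: [0.564, 0.1409, 0.0415]
tool_rot: [0.998, -0.066, 0.001, -0.0]
ft_force: [0.0, 0.4, 0.1]
grip_width: 0.025
grip_force: 20.0
t 12.4167 q [0.05 0.77 1.68 0.   0.69 1.75] grasp [0.564  0.1409 0.0355] w 0.025 gf 20.0 F [0.  0.4 0.1]
shift [-1.1 -0.9  4.7] turn [-0.  -0.1  0.2]
```

```bash

python3 -m crank '[0,0,1,0,0,0,255, 0,0,2,0,0,0,255, 0,0,3,0,0,0,255, 0,0,4,0,0,0,255, 0,0,4,0,0,0,255]'
python3 -m crank '[0,0,0,0,0,0,255, 0,0,0,0,0,0,255, 0,0,1,0,0,0,255, 0,0,1,0,0,0,255, 0,0,1,0,0,0,255]'
```

```text
time: 12.83
position: [0.5635, 0.141, 0.0368]
tool_rot: [0.998, -0.066, 0.0, -0.0]
ft_force: [-0.6, -0.4, -0.2]
grip_width: 0.0252
grip_force: 20.0
time: 13.25
position: [0.5634, 0.141, 0.0367]
tool_rot: [0.998, -0.066, 0.0, 0.0]
ft_force: [-1.1, 0.2, 5.8]
grip_width: 0.0251
grip_force: 20.0
```

Contact at 5.8 N on the floor, so I'll release, rise straight up and look.

```bash

python3 -m crank '[0,0,0,0,0,0,120, 0,0,0,0,0,0,120, 0,0,0,0,0,0,120, 0,0,0,0,0,0,120, 0,0,0,0,0,0,120]'
python3 -m crank '[0,0,-5,0,0,0,120, 0,0,-15,0,0,0,120, 0,0,-40,0,0,0,120, 0,0,-75,0,0,0,120, 0,0,-115,0,0,0,120]'
python3 -m crank '[-6,0,-35,0,0,0,120, -18,0,-70,0,0,0,120, -30,0,-105,0,0,0,120, -42,0,-140,0,0,0,120, -50,0,-175,0,0,0,120]'
python3 - <<'E'
from h import *
t=cam("top");s=cam("side")
a=cv2.resize(t[0][140:300,80:240,::-1],(400,400));b=cv2.resize(s[0][50:200,215:365,::-1],(400,400))
cv2.imwrite("pics/placed.png",np.hstack([a,b]))
E
python3 go.py 0.653 0.130 0.31 -0.135
```

```text
time: 13.67
position: [0.5633, 0.141, 0.0356]
tool_rot: [0.998, -0.066, -0.0, 0.0]
ft_force: [0.4, 0.1, -0.0]
grip_width: 0.0444
grip_force: 0.0
time: 14.08
position: [0.562, 0.1408, 0.1512]
tool_rot: [0.998, -0.066, -0.002, 0.0]
ft_force: [0.8, -0.1, -0.6]
grip_width: 0.0457
grip_force: 0.0
time: 14.5
position: [0.5119, 0.1476, 0.3284]
tool_rot: [0.998, -0.065, -0.0, -0.0]
ft_force: [0.7, -0.1, -0.1]
grip_width: 0.0462
grip_force: 0.0
t 14.6 q [0.07 0.31 1.55 0.   1.27 1.77] grasp [0.5157 0.1482 0.3272] w 0.0464 gf 0.0 F [ 0.7 -0.2 -0.4]
shift [138.4   0.2  19.1] turn [-0.2 -0.8  0.3]
```

View pics/placed.png

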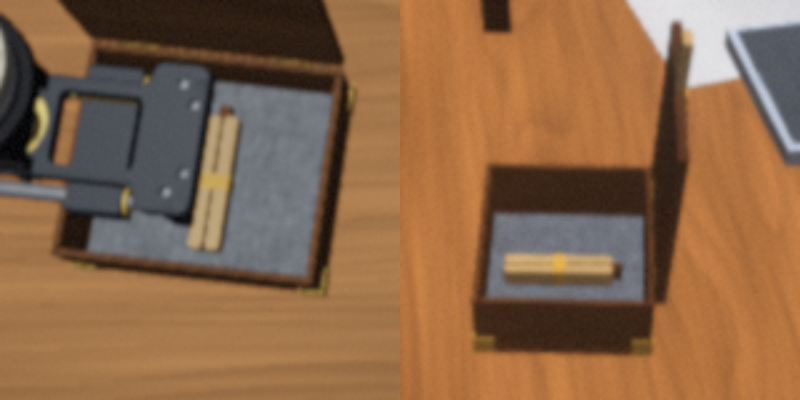

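The clamp lies flat inside the case, with its band at about (559,265) in the side half. The lid still stands upright. I'll pinch the pull again.

```bash

python3 -m crank '[32,0,-6,0,0,0,100, 64,0,-8,0,0,0,100, 96,0,-8,0,0,0,100, 128,0,-8,0,0,0,100, 151,0,-8,0,0,0,100]' 12 >/dev/null
python3 go.py 0.666 0.129 0.2744 -0.135
```

```text
t 15.0167 q [ 0.02  0.53  1.18 -0.    1.43  1.73] grasp [0.6656 0.1271 0.3275] w 0.053 gf 0.0 F [-0.3  0.1 -0.3]
shift [ 0.1 -2.  53.1] turn [ 0.  -0.1  0.2]
```

```bash

python3 -m crank '[0,0,15,0,0,0,100, 0,0,30,0,0,0,100, 0,0,45,0,0,0,100, 0,0,55,0,0,0,100, 0,0,59,0,0,0,110]' >/dev/null
python3 go.py 0.666 0.129 0.2744 -0.135
```

```text
t 15.4333 q [ 0.03  0.57  1.27 -0.    1.3   1.73] grasp [0.6622 0.1276 0.2663] w 0.0514 gf 0.0 F [-0.8  0.3  0. ]
shift [ 3.6 -1.9 -8.1] turn [0.  0.3 0.2]
```

```bash

python3 -m crank '[3,-1,-4,0,0,0,110, 3,-1,-7,0,0,0,110, 3,-1,-7,0,0,0,255, 3,-1,-7,0,0,0,255, 3,-1,-7,0,0,0,255]' 12 >/dev/null
python3 -m crank '[0,0,0,0,0,0,255, 0,0,0,0,0,0,255, 0,0,0,0,0,0,255, 0,0,0,0,0,0,255, 0,0,0,0,0,0,255]'
python3 go.py 0.666 0.129 0.2744 -0.135
python3 - <<'E'
import numpy as np
r=np.hypot(.202,.005);o=np.arctan2(.005,.202)
f=lambda a:np.array([-r*np.cos(a+o),-r*np.sin(a+o)])*1000
for a,n in ((1.64,.07),(1.29,.07),(.94,.07),(.59,.06),(.29,.05)):
    print(round(a,2),[tuple((f(a-n*k)-f(a)).round(0).astype(int)) for k in range(1,6)],round(a-5*n,2))
E
```

```text
time: 16.27
position: [0.6666, 0.1283, 0.282]
tool_rot: [0.998, -0.066, -0.0, 0.0]
ft_force: [0.3, -0.3, 1.7]
grip_width: 0.0217
grip_force: 12.0
t 16.2667 q [ 0.03  0.57  1.25 -0.    1.32  1.73] grasp [0.6666 0.1283 0.276 ] w 0.0217 gf 12.0 F [ 0.3 -0.3  1.7]
shift [-0.7 -0.6  1.6] turn [0.  0.  0.2]
1.64 [(np.int64(-14), np.int64(-1)), (np.int64(-28), np.int64(-1)), (np.int64(-42), np.int64(0)), (np.int64(-56), np.int64(3)), (np.int64(-70), np.int64(6))] 1.29
1.29 [(np.int64(-14), np.int64(4)), (np.int64(-27), np.int64(9)), (np.int64(-40), np.int64(15)), (np.int64(-52), np.int64(22)), (np.int64(-64), np.int64(29))] 0.94
0.94 [(np.int64(-11), np.int64(8)), (np.int64(-22), np.int64(18)), (np.int64(-32), np.int64(28)), (np.int64(-41), np.int64(38)), (np.int64(-50), np.int64(50))] 0.59
0.59 [(np.int64(-7), np.int64(10)), (np.int64(-13), np.int64(21)), (np.int64(-18), np.int64(31)), (np.int64(-23), np.int64(43)), (np.int64(-27), np.int64(54))] 0.29
0.29 [(np.int64(-3), np.int64(10)), (np.int64(-5), np.int64(19)), (np.int64(-7), np.int64(29)), (np.int64(-9), np.int64(39)), (np.int64(-10), np.int64(49))] 0.04
```

```bash

python3 -m crank '[-14,0,-1,0,0,0,255, -28,0,-1,0,0,0,255, -42,0,0,0,0,0,255, -56,0,3,0,0,0,255, -70,0,6,0,0,0,255]'
python3 -m crank '[-14,0,4,0,0,0,255, -27,0,9,0,0,0,255, -40,0,15,0,0,0,255, -52,0,22,0,0,0,255, -64,0,29,0,0,0,255]'
python3 go.py 0.5326 0.1451 0.194 -0.135
```

```text
time: 16.68
position: [0.5982, 0.1378, 0.2761]
tool_rot: [0.998, -0.066, 0.002, -0.0]
ft_force: [2.8, 1.3, -3.2]
grip_width: 0.0216
grip_force: 12.0
time: 17.1
position: [0.5353, 0.1466, 0.2471]
tool_rot: [0.998, -0.066, 0.003, -0.001]
ft_force: [5.8, 2.5, -3.9]
grip_width: 0.0216
grip_force: 12.0
t 17.1 q [0.07 0.43 1.61 0.   1.09 1.77] grasp [0.5353 0.1466 0.2411] w 0.0216 gf 12.0 F [ 5.8  2.5 -3.9]
shift [-2.7  2.  47. ] turn [-0.1 -0.3  0.2]
```

```bash

python3 -m crank '[-10,0,11,0,0,0,255, -20,0,21,0,0,0,255, -30,0,31,0,0,0,255, -39,0,42,0,0,0,255, -48,0,54,0,0,0,255]'
python3 go.py 0.4844 0.1521 0.19 -0.135
```

```text
time: 17.52
position: [0.4858, 0.1535, 0.1931]
tool_rot: [0.998, -0.066, 0.001, -0.001]
ft_force: [0.4, 4.8, 2.3]
grip_width: 0.0222
grip_force: 12.0
t 17.5167 q [0.09 0.45 1.78 0.   0.91 1.79] grasp [0.4858 0.1535 0.1871] w 0.0222 gf 12.0 F [0.4 4.8 2.3]
shift [-1.2  1.6 -2.9] turn [-0.2 -0.1  0.2]
```

```bash

python3 -m crank '[-7,0,10,0,0,0,255, -13,1,21,0,0,0,255, -18,1,31,0,0,0,255, -23,1,43,0,0,0,255, -26,1,54,0,0,0,255]'
python3 -m crank '[-2,0,7,0,0,0,255, -4,0,14,0,0,0,255, -5,0,20,0,0,0,255, -7,0,26,0,0,0,255, -8,0,31,0,0,0,255]'
python3 go.py 0.4526 0.1571 0.0755 -0.135
```

```text
time: 17.93
position: [0.4604, 0.157, 0.1388]
tool_rot: [0.998, -0.067, 0.001, -0.002]
ft_force: [-1.0, 10.9, 1.9]
grip_width: 0.0216
grip_force: 12.0
time: 18.35
position: [0.4537, 0.1579, 0.1079]
tool_rot: [0.998, -0.067, 0.002, -0.002]
ft_force: [1.3, 9.6, 2.2]
grip_width: 0.0219
grip_force: 12.0
t 18.35 q [0.1  0.57 1.92 0.01 0.65 1.8 ] grasp [0.4537 0.1579 0.1019] w 0.0219 gf 12.0 F [1.3 9.6 2.2]
shift [-1.   1.1 26.4] turn [-0.3 -0.2  0.1]
```

```bash

python3 -m crank '[0,-1,4,0,0,0,255, -1,-2,8,0,0,0,255, -1,-2,12,0,0,0,255, -1,-2,15,0,0,0,255, -1,-2,18,0,0,0,255]'
python3 -m crank '[0,0,2,0,0,0,255, 0,0,4,0,0,0,255, 0,0,6,0,0,0,255, 0,0,7,0,0,0,255, 0,0,8,0,0,0,255]'
python3 -m crank '[0,0,1,0,0,0,255, 0,0,1,0,0,0,255, 0,0,2,0,0,0,255, 0,0,2,0,0,0,255, 0,0,2,0,0,0,255]'
python3 go.py 0.4526 0.1571 0.0755 -0.135
```

```text
time: 18.77
position: [0.4519, 0.1583, 0.0896]
tool_rot: [0.998, -0.066, 0.0, -0.001]
ft_force: [-0.8, 5.1, 1.3]
grip_width: 0.0218
grip_force: 12.0
time: 19.18
position: [0.4518, 0.1583, 0.0827]
tool_rot: [0.998, -0.066, 0.0, -0.001]
ft_force: [-2.0, 4.8, 14.8]
grip_width: 0.022
grip_force: 12.0
time: 19.6
position: [0.4521, 0.1583, 0.081]
tool_rot: [0.998, -0.066, 0.001, -0.001]
ft_force: [-1.6, 5.3, 12.9]
grip_width: 0.0221
grip_force: 12.0
t 19.6 q [0.1  0.63 1.93 0.   0.58 1.8 ] grasp [0.4521 0.1583 0.075 ] w 0.0221 gf 12.0 F [-1.6  5.3 12.9]
shift [ 0.6  1.1 -0.5] turn [-0.1 -0.1  0.2]
```

```bash

python3 -m crank '[0,0,0,0,0,0,100, 0,0,0,0,0,0,100, 0,0,0,0,0,0,100, 0,0,0,0,0,0,100, 0,0,0,0,0,0,100]' >/dev/null
python3 -m crank '[0,0,-5,0,0,0,100, 0,0,-15,0,0,0,60, 0,0,-40,0,0,0,0, 0,0,-75,0,0,0,0, 0,0,-110,0,0,0,0]'
python3 -m crank '[-5,35,-10,0,0,0,0, -5,70,-20,0,0,0,0, -5,105,-20,0,0,0,0, -5,140,-20,0,0,0,0, -5,180,-20,0,0,0,0]'
python3 - <<'E'
from h import *
t=cam("top");s=cam("side")
a=cv2.resize(t[0][140:300,80:240,::-1],(400,400));b=cv2.resize(s[0][80:200,210:330,::-1],(400,400))
cv2.imwrite("pics/shut.png",np.hstack([a,b]))
for n,c,r,lo,hi in(("top",t,(130,240,165,285),(16,50,140),(24,112,255)),("side",s,(215,110,250,145),(15,60,185),(24,140,255))): print(n,blobs(c,r,lo,hi))
E
```

```text
time: 20.43
position: [0.4506, 0.1575, 0.1904]
tool_rot: [0.998, -0.066, -0.002, 0.0]
ft_force: [1.0, 0.2, -0.8]
grip_width: 0.0716
grip_force: 0.0
time: 20.85
position: [0.4226, -0.021, 0.2105]
tool_rot: [0.998, -0.065, 0.001, 0.0]
ft_force: [0.6, -0.9, 0.3]
grip_width: 0.0869
grip_force: 0.0
top []
side [(70, array([236.5, 132. ]), ((236.5, 132.0), (4.0, 13.0), 90.0))]
```

View pics/shut.png

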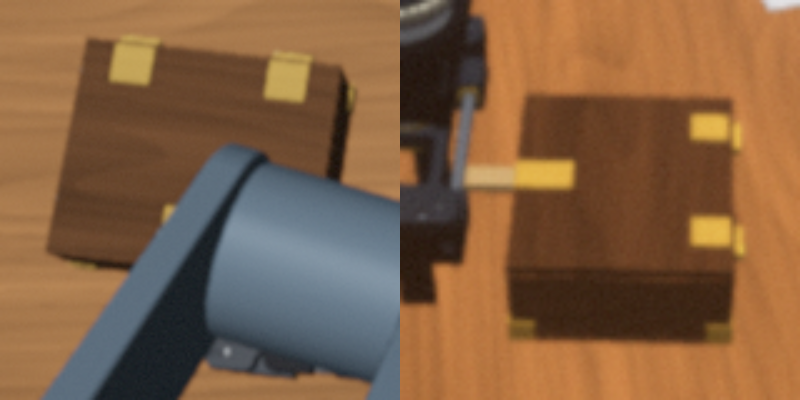

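The lid looks fully closed: the rim line in the side half is even, running from (510,270) to (732,270). One numeric check before handing in.

```bash
python3 - <<'E'
from h import *
s=cam("side");Ti=np.linalg.inv(s[2])
print([(b[0],b[1]) for b in blobs(s,(222,93,325,190),(20,145,190),(25,255,255))])
for z in (.0805,.0835,.0967):
    p=s[1]@(Ti@[.509,.15,z,1])[:3]; print(z,(p[:2]/p[2]).round(1))
o=robot.get_obs();print(o["time"],o["grip_force"],np.abs(o["joint_velocities"]).max())
E
```

```text
[(62, array([302.5, 117.6])), (109, array([252.9, 131.9])), (76, array([302.9, 149. ]))]
0.0805 [253.6 131.9]
0.0835 [253.6 131. ]
0.0967 [253.4 127.1]
21.0 0.0 0.07640903778255669
```

The pull plate sits at row 131.9, exactly where a shut lid would put it.

```bash
python3 -m crank '[0,0,0,0,0,0,0, 0,0,0,0,0,0,0, 0,0,0,0,0,0,0, 0,0,0,0,0,0,0, 0,0,0,0,0,0,0]' | tail -3; python3 -c "
from rig import robot
print(robot.hand_in())"
```

```text
ft_force: [0.0, -0.1, 0.2]
grip_width: 0.0872
grip_force: 0.0
the job is handed in; nothing more can be done
None
```

The ring clamp lies flat inside the tool case, the lid was lowered gently and is fully shut, and the job was handed in at about 21 s with the gripper open and touching nothing.

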